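# Load the film carrier against its presence switch and swing the magnifier over it

## Robot

A 6-joint arm with a two-finger parallel gripper is mounted at the origin on the work surface. World frame = base frame: x ahead of the robot, y to its left, z up, the work surface at z = 0. Lengths are in m, angles in rad, forces in N, time in s.
With the tool pointing down it reaches from about 0.425 to 0.95 m from the base axis. Payload 3.5 kg.
Tool frame: the origin (TCP) lies on the centre line of the jaws, within the pads' length; the fingertips stand 25 mm ahead of it and the grasp point (between the pads) lies 6 mm ahead of it (ctrl.finger_overhang is the distance from the TCP to the fingertips, in m); z points along the fingers, y is the line along which they close (so a half turn about z gives the same grasp; the last joint's range is limited). The gripper opens to 85 mm and grips with 20 to 120 N. Pads are 22 mm wide; open, the fingers measure 114 mm over their backs; the gripper's body (76 mm by 85 mm) begins 54 mm behind the grasp point. The pads swing forward as they close: fully open they stand 13 mm farther back than shut.
Start: joints at [-1.423, 0.286, 1.577, -0, 1.279, -0.15], TCP at [0.198, -0.645, 0.256] pointing down, gripper open.
Joint ranges: [-2.77, 2.77], [-0.9, 2.22], [0.21, 2.48], [-1.53, 4.67], [0.24, 2.81], [-2.84, 2.84]. Speed limits (rad/s): [2.79, 2.79, 3.14, 3.14, 3.14, 3.14].

## Interface

Orientations are given as a unit quaternion [x, y, z, w].
In Python, from plant import get_state, imaging, job, ctrl gives the robot as it stands.
- The arm moves only by the tool jog_arm, never from a script. Its argument "increments" is a list of rows, each an object of numbers: "dx", "dy", "dz": the shift along the world's x, y, z each as a share of 12 cm, from -1 to 1; "ax", "ay", "az": the turn, a rotation vector about the world's x, y, z each as a share of pi/2 rad, from -1 to 1; "gripper": the gripper command: -1 is shut, 1 is fully open, values between are in proportion. A call has 1 to 10 rows; each row is the pose to reach, as a shift and turn from the pose commanded when the call began; what a row does not reach only later rows make up. A row lasts 1/10 s, in which the tool goes at most 50 mm and 8.59 degrees, less where a joint would pass 70% of its speed; a pose out of reach is approached as far as the arm can. A call with a number of a shift or a turn outside -1 to 1 is refused whole. A call with a gripper value outside its range is refused whole. The fingers move at their own pace and stop on an object; "force" is the grip in N (left out, the last holds). Time passes only in rows, so rows that repeat a pose let the fingers close. It gives the time, the measured TCP pose, the force, the opening and the grip force at its end, in the units of the state.
- get_state(): the state, without advancing time (a new reading comes with each control period).
- imaging.read_camera(name): name is "scene" or "side" or "wrist"; returns a dict with "frame" (480x640x3 uint8, blue, green, red), "depth" (480x640 float32, m along the optical axis (not along the pixel's ray), 0 where there is no reading), "camera_matrix" (3x3 intrinsics, pixels), "extrinsics" (4x4, takes a point from camera to world coordinates); the wrist camera has in their place "mount" (4x4, takes a point from camera to tool coordinates, whose origin is the TCP and whose axes are the flange's). Camera axes: x right, y up, looking along -z (the intrinsics and any distortion apply to the point x, -y, -z); pixel columns grow to the right and rows downward; lengths in m; the calibration is good to about 2 mm. A picture is of the moment at which its call begins: read the wrist's pose just before it.
- job.sign_off(): hands the job in; it is judged then, once.
The state is a dict: "time": time; "qpos": joint angles; "dq": joint speeds; "joint_efforts": joint torques, N m; "eef_pos": TCP position; "tcp_rot": TCP orientation; "contact_force": force on the tool from outside, world axes, zero at the start; "wrist_torque": the same for the moment, N m; "opening": opening from 0.0 (shut) to 1.0 (fully open); "finger_force": force on a finger pad.
Only numpy, scipy, OpenCV 4.12 (cv2) and the standard library are available. Lean on these libraries where they do the work, as an engineer would, in place of code of your own. Each camera call takes 0.05 s, during which the arm holds its last target. There are 200 camera calls.

## Task

Lay the black film carrier flat on the viewing bed, windows up, and slide it lengthwise between the two guides until it is fully home, square against the end stop, with its end pressing the small hinged switch lever in. Then swing the magnifier round by its knob so that the lens is centred over the middle of the carrier, and let go. Leave the jar, the brush and the brass weight where they are.

Things in the scene. Friction and masses are not known exactly. Their poses are not given: they have to be found in the camera images.
- carrier_mid (a point): Centre of the loose film carrier: a flat black bar 180 mm long (its x), 60 mm wide (its y) and 16 mm thick (its z), with five amber film windows in its upper face; about 0.3 kg, weight at its centre. It starts flat on the table, windows up. The two ends are alike, so either may go first.
- home (a point): Where the carrier's centre is when fully home on the viewing bed, a fixed aluminium plate whose top is 12 mm above the table; this point is 8 mm above that top. Axes of the bed: the carrier lies with its length along this y and slides home towards -y; z is up. The plate spans x -80 to +180 and y -140 to +135 mm from here.
- stop (a point): Middle of the end stop's face, 90 mm from home along -y, same axes and height as home. The stop is a pair of dark steel blocks 20 mm high, at x 22 to 42 mm either side, with the switch lever between them.
- guide_mouth (a point): Middle of the mouth of the two low steel guides (10 mm high, 65 mm apart) that run along the carrier's long sides from the stop to 55 mm from home and flare out up to here, 36 mm from home along -y. On the +y side of this the plate is clear, so the fingers can hold the carrier's long sides at its middle.
- roller (a point): The white roller (8 mm across) at the tip of the switch lever, a steel flag 34 mm long between the two stop blocks, at the carrier's height. Free, it sticks out about 15 mm in front of the stop face, so that the carrier has to be set on the plate short of it and then slid (20 to 40 mm short of home is good).
- switch_lever (a joint): Angle of the hinged switch lever about its upright hinge: 0 free (standing out from the stop), about 0.45 when the carrier is against the stop. A spring returns it with under 1 N, less than the friction that holds the carrier. The switch counts as pressed above 0.36.
- lens_arm (a joint): Swivel angle of the magnifier arm about its upright post: 0 when the lens is over the home point, positive when swung away towards the bed's -y (parked at 1.3 to 1.75). Range -0.6 to 1.9. It moves freely with light friction (about 1.3 N at the knob) and stays where it is left.
- pivot (a point): On the axis of the magnifier's post, 155 mm along the bed's +x from home, 125 mm above the table. Post 16 mm thick, its hub reaching up to 138 mm.
- lens (a point): Centre of the magnifier lens, 94 mm across its black rim and 10 mm thick, on the arm 155 mm from the post's axis, 125 mm above the table.
- knob (a point): Grip point on the magnifier's upright round black knob, 14 mm thick and 40 mm tall, which stands on the arm 95 mm from the post's axis; the point is 153 mm above the table, 17 mm below the knob's top and 23 mm above the top of the arm.
- jar_mid (a point): Bystander: open glass jar, 72 mm across and 65 mm high, point 30 mm up.
- brush_mid (a point): Bystander: wooden-handled flat brush, about 0.2 m long, lying on the table beyond the carrier; the point is on it, 10 mm up.
- weight_mid (a point): Bystander: round brass paperweight 56 mm across, 60 mm high, point half-way up.
Mind the look-alikes: they are no part of the job. Leave any green or purple look-alike of the part that bears carrier_mid alone.

How it is judged:
By the outcome, as a careful person would: the job done as asked, in the order asked, and still so for the second after the job is handed in, with the robot touching nothing.
It also fails if it takes over 53 s, if anything falls off the work surface, if the arm or the gripper's body presses on something with over 40 N, if the wrist force passes 120 N, or if a joint passes its speed limit or range.

## Working session

There is one attempt and no reset: what is moved stays moved. The work goes in short steps, Python scripts to look and compute and a tool call to move; the robot and the scene stay as the last step left them, time stands still between calls to the robot, and variables do not carry over. Pictures are saved under pics/ and viewed, at most 10 in all, crops included, and the job is handed in when it is done.

Besides the shell and the picture viewer there is one more tool, called after "Request:" by a JSON object that holds its "fn" and its "kwargs", one argument or row to a line. jog_arm: Moves the arm, as the interface text tells. Shift numbers are shares of 12 cm and turn numbers shares of pi/2 rad, none past 1 either way. Its arguments: {"type":"object","properties":{"increments":{"type":"array"},"force":{"type":"number"}},"required":["increments"]}

```bash
mkdir -p pics; cat > h.py <<'E'
import numpy as np, cv2
from plant import get_state, imaging, job, ctrl
from scipy.spatial.transform import Rotation as R
def shot(n):
    s=get_state(); c=imaging.read_camera(n)
    T=np.array(c["extrinsics"]) if "extrinsics" in c else None
    if T is None:
        W=np.eye(4); W[:3,:3]=R.from_quat(s["tcp_rot"]).as_matrix(); W[:3,3]=s["eef_pos"]; T=W@np.array(c["mount"])
    return dict(f=c["frame"],d=c["depth"],K=np.array(c["camera_matrix"]),T=T,dist=c.get("distortion"))
def save(n,s): np.save(f"pics/{n}.npy",s,allow_pickle=True)
def load(n): return np.load(f"pics/{n}.npy",allow_pickle=True).item()
def ray(s,u,v):
    K=s["K"]; p=np.array([(u-K[0,2])/K[0,0],-(v-K[1,2])/K[1,1],-1.]); return s["T"][:3,:3]@p, s["T"][:3,3]
def at_z(s,u,v,z):
    r,o=ray(s,u,v); return o+r*(z-o[2])/r[2]
def by_d(s,u,v):
    r,o=ray(s,u,v); return o+r*np.median(s["d"][int(v)-1:int(v)+2,int(u)-1:int(u)+2])
E
python3 - <<'E'
from h import *
print(get_state())
for n in ["scene","side"]:
    c=imaging.read_camera(n); print(c.keys(),c["camera_matrix"],c["extrinsics"])
    s=shot(n); save(n+"0",s); cv2.imwrite(f"pics/{n}0.png",s["f"])
E
```

```text
{'time': 0.0, 'qpos': array([-1.42294022e+00,  2.87192760e-01,  1.57818356e+00, -5.77602150e-05,
        1.27859981e+00, -1.49995728e-01]), 'dq': array([ 0.00120996, -0.00152302, -0.00116679,  0.00052491, -0.0003147 ,
       -0.00113532]), 'joint_efforts': array([ 7.83604155e-04, -4.05971682e+01, -2.92627716e+01, -1.28350034e-04,
        5.75104030e-03,  5.17122388e-06]), 'eef_pos': array([ 0.19801965, -0.6446702 ,  0.25492549]), 'tcp_rot': array([ 9.88929075e-01,  1.48384179e-01, -2.63710993e-05, -1.19176391e-03]), 'contact_force': array([ 0.0929787 , -0.53495521, -1.09301143]), 'wrist_torque': array([ 0.05143121, -0.01411817,  0.0328226 ]), 'finger_force': 0.0, 'opening': 1.0028107047192827}
dict_keys(['frame', 'depth', 'camera_matrix', 'extrinsics']) [[465.1111304    0.         326.6148005 ]
 [  0.         465.1111304  237.88326611]
 [  0.           0.           1.        ]] [[ 0.42290865 -0.65968167  0.62126352  1.28764827]
 [ 0.90616263  0.3110395  -0.28657236 -0.29900959]
 [-0.00419096  0.68415972  0.72932017  1.04163161]
 [ 0.          0.          0.          1.        ]]
dict_keys(['frame', 'depth', 'camera_matrix', 'extrinsics']) [[433.80327648   0.         316.84454384]
 [  0.         433.80327648 253.69868595]
 [  0.           0.           1.        ]] [[ 0.96134916  0.21329341 -0.17410833  0.28584963]
 [-0.27527046  0.73118314 -0.62417737 -0.76451638]
 [-0.00582785  0.64797927  0.76163567  1.12595788]
 [ 0.          0.          0.          1.        ]]
```

View pics/scene0.png

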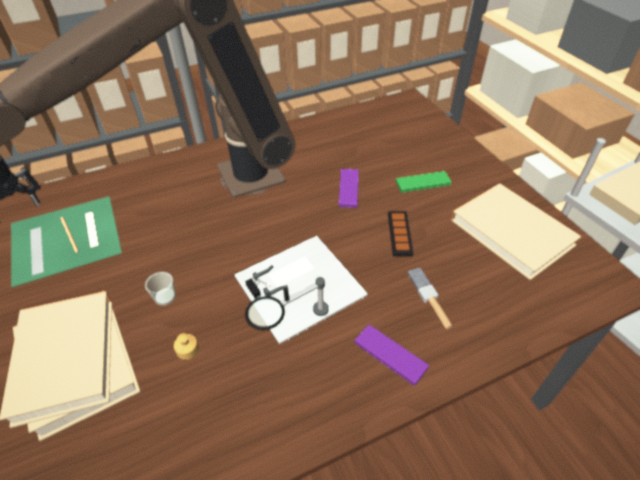

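View pics/side0.png

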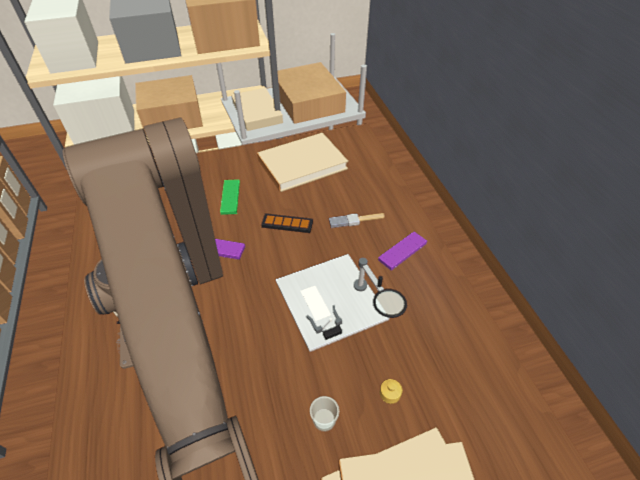

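The scene view shows the black carrier with amber windows at (400,232), and the side view shows it at (288,223). Look-alikes in the scene view are green (424,181) and purple (348,187) and (391,353). Only the black bar with amber windows fits the description. The bed is at (300,288) with its lens at (265,312). Next I'll rectify both views to world axes to measure and confirm.

```bash
cat >> h.py <<'E'
def rect(s,z,x0,y0,w,h,k):
    "top view at height z: column = (x-x0)*k*1000, row = (y0-y)*k*1000, w,h in m"
    P=np.array([[x0,y0],[x0+w,y0],[x0+w,y0-h],[x0,y0-h]])
    Ti=np.linalg.inv(s["T"]); q=[]
    for x,y in P:
        c=Ti@np.array([x,y,z,1]); q.append([s["K"][0,0]*c[0]/-c[2]+s["K"][0,2], s["K"][1,1]*-c[1]/-c[2]+s["K"][1,2]])
    W,H=w*1000*k,h*1000*k
    M=cv2.getPerspectiveTransform(np.float32(q),np.float32([[0,0],[W,0],[W,H],[0,H]]))
    return cv2.warpPerspective(s["f"],M,(int(W),int(H)),flags=cv2.INTER_CUBIC)
E
python3 - <<'E'
from h import *
a,b=load("scene0"),load("side0")
for nm,s,pl,ca in [("scene",a,[(236,277),(318,238),(366,292),(283,339)],[(389,211),(408,211),(412,254),(392,254)]),("side",b,[(276,289),(349,256),(389,321),(312,348)],[(264,214),(313,219),(311,232),(262,227)])]:
    print(nm,"plate",[at_z(s,*p,.012)[:2].round(3) for p in pl]); print(" carrier",[at_z(s,*p,.016)[:2].round(3) for p in ca])
for nm,s,j,w,br in [("scene",a,(161,290),(185,346),(427,284)),("side",b,(324,412),(391,390),(355,219))]:
    print(nm,"jar",at_z(s,*j,.03),"weight",at_z(s,*w,.03),"brush",at_z(s,*br,.01))
E
```

```text
scene plate [array([ 0.439, -0.189]), array([0.4  , 0.082]), array([0.64 , 0.117]), array([ 0.681, -0.142])]
 carrier [array([0.392, 0.334]), array([0.418, 0.389]), array([0.579, 0.303]), array([0.554, 0.25 ])]
side plate [array([0.377, 0.044]), array([0.641, 0.108]), array([ 0.674, -0.164]), array([ 0.43 , -0.186])]
 carrier [array([0.407, 0.382]), array([0.571, 0.307]), array([0.547, 0.247]), array([0.387, 0.319])]
scene jar [ 0.41001055 -0.388219    0.03      ] weight [ 0.60718642 -0.36929733  0.03      ] brush [0.68710055 0.28438648 0.01      ]
side jar [ 0.40896401 -0.37714212  0.03      ] weight [ 0.59371962 -0.37049132  0.03      ] brush [0.71903246 0.26995459 0.01      ]
```

```bash
python3 - <<'E'
from h import *
a,b=load("scene0"),load("side0")
def grid(im,x0,y0,k):
    for i in range(0,im.shape[1],int(50*k)): cv2.line(im,(i,0),(i,4),(0,0,255),1)
    return im
# bed in 0.36..0.72, -0.22..0.14 ; carrier 0.36..0.62,0.22..0.42
t=np.hstack([rect(s,.012,.36,.15,.36,.37,1.1) for s in (a,b)])
c=np.hstack([rect(s,.016,.36,.42,.26,.2,1.5) for s in (a,b)])
W=max(t.shape[1],c.shape[1]); p=lambda i:cv2.copyMakeBorder(i,0,0,0,W-i.shape[1],0)
cv2.imwrite("pics/r0.png",np.hstack([np.zeros((1,1,3),np.uint8)]) if 0 else np.vstack([p(t)[:407],p(c)[:190*2]])[:700])
cv2.imwrite("pics/bed.png",cv2.resize(t,(800,int(t.shape[0]*800/t.shape[1])),interpolation=cv2.INTER_CUBIC))
cv2.imwrite("pics/car.png",c)
# auto: plate white mask, carrier dark/amber mask
for nm,s in (("scene",a),("side",b)):
    im=rect(s,.012,.36,.15,.36,.37,2); hsv=cv2.cvtColor(im,cv2.COLOR_BGR2HSV)
    m=((hsv[...,1]<50)&(hsv[...,2]>150)).astype(np.uint8)
    m=cv2.morphologyEx(m,cv2.MORPH_CLOSE,np.ones((25,25)))
    k=max(cv2.findContours(m,0,2)[0],key=cv2.contourArea); r=cv2.minAreaRect(k)
    print(nm,"plate",.36+r[0][0]/2000,.15-r[0][1]/2000,r[1][0]/2,r[1][1]/2,r[2])
    print((cv2.boxPoints(r)*[1,-1]/2000+[.36,.15]).round(4).tolist())
    im=rect(s,.016,.36,.42,.26,.2,2); hsv=cv2.cvtColor(im,cv2.COLOR_BGR2HSV)
    m=((hsv[...,2]<50)).astype(np.uint8)
    k=max(cv2.findContours(m,0,2)[0],key=cv2.contourArea); r=cv2.minAreaRect(k)
    print(nm,"carrier",.36+r[0][0]/2000,.42-r[0][1]/2000,r[1][0]/2,r[1][1]/2,r[2])
    m=((hsv[...,2]>120)&(hsv[...,1]>200)).astype(np.uint8)
    k=np.argwhere(m)[:,::-1].astype(np.float32)
    r=cv2.minAreaRect(k); print(nm,"amber",len(k),.36+r[0][0]/2000,.42-r[0][1]/2000,r[1][0]/2,r[1][1]/2,r[2])
E
```

```text
scene plate 0.5395986328125 -0.05001596069335937 307.64947509765625 269.1319274902344 81.89230346679688
[[0.3847, 0.0833], [0.6511, 0.1212], [0.6945, -0.1833], [0.4281, -0.2213]]
scene carrier 0.49050141906738276 0.3135618209838867 177.6597442626953 53.11205291748047 25.277719497680664
scene amber 0 0.36 0.42 0.0 0.0 0.0
side plate 0.5563292236328125 -0.03327433776855468 283.460693359375 314.9804992675781 81.89420318603516
[[0.3804, 0.0848], [0.6923, 0.1292], [0.7322, -0.1514], [0.4204, -0.1958]]
side carrier 0.4769535522460937 0.3135808868408203 174.91055297851562 65.24650573730469 25.25769805908203
side amber 15082 0.47804158020019527 0.3231353378295898 151.704833984375 35.80205154418945 25.501680374145508
```

View pics/bed.png

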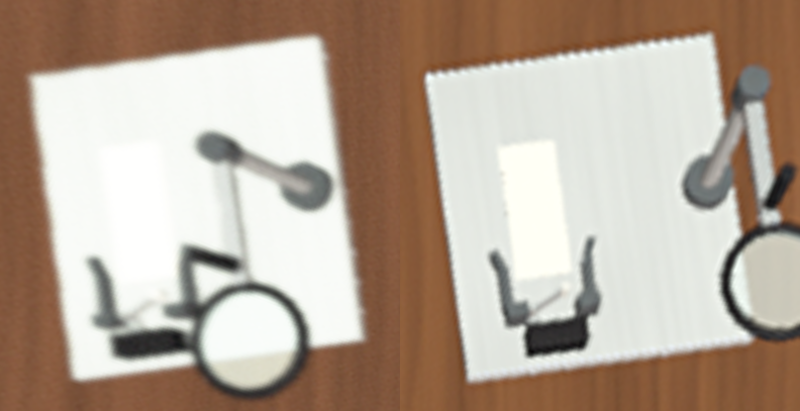

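View pics/car.png

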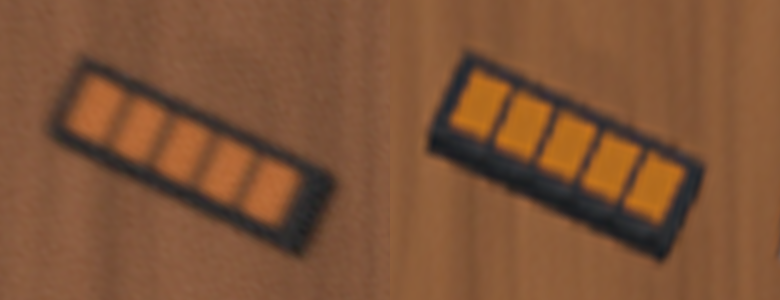

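The crop confirms the carrier: five amber windows facing up, centre about (0.480,0.322), yaw about −25.5°. The bed yaw is about 8° with home near (0.484,−0.041). I'll move over the bed for a wrist look on the way.

Request:
{"fn": "jog_arm", "kwargs": {
  "increments": [
    {"dx":1,"dy":1,"az":0.18,"gripper":1},
    {"dx":1,"dy":1,"az":0.18,"gripper":1},
    {"dx":1,"dy":1,"az":0.18,"gripper":1},
    {"dx":1,"dy":1,"az":0.18,"gripper":1}
  ]
}}

```text
$.increments[0]: bad value
```

Request:
{"fn": "jog_arm", "kwargs": {
  "increments": [
    {"dx":1,"dy":1,"az":0.18,"gripper":1},
    {"dx":1,"dy":1,"az":0.18,"gripper":1},
    {"dx":1,"dy":1,"az":0.18,"gripper":1},
    {"dx":1,"dy":1,"az":0.18,"gripper":1}
  ]
}}

```text
$.increments[0]: bad value
```

Request:
{"fn": "jog_arm", "kwargs": {
  "increments": [
    {"dx":0.4,"dy":1,"dz":0.3,"az":0.18,"gripper":1},
    {"dx":0.4,"dy":1,"dz":0.3,"az":0.18,"gripper":1},
    {"dx":0.4,"dy":1,"dz":0.3,"az":0.18,"gripper":1}
  ]
}}

```text
$.increments[0]: bad value
```

Request:
{"fn": "jog_arm", "kwargs": {
  "increments": [
    {"dx":0.2,"dy":1,"dz":0.3,"az":0.18,"gripper":1},
    {"dx":0.2,"dy":1,"dz":0.3,"az":0.18,"gripper":1},
    {"dx":0.2,"dy":1,"dz":0.3,"az":0.18,"gripper":1}
  ]
}}

```text
$.increments[0]: bad value
```

Request:
{"fn": "jog_arm", "kwargs": {
  "increments": [
    {"dx":-0.1,"dy":1,"dz":0,"az":0.18,"gripper":1},
    {"dx":-0.1,"dy":1,"dz":0,"az":0.18,"gripper":1},
    {"dx":-0.1,"dy":1,"dz":0,"az":0.18,"gripper":1},
    {"dx":-0.1,"dy":1,"dz":0,"az":0.18,"gripper":1},
    {"dx":-0.1,"dy":1,"dz":0,"az":0.18,"gripper":1}
  ]
}}

```text
$.increments[0]: bad value
```

Request:
{"fn": "jog_arm", "kwargs": {
  "increments": [
    {"dx":1,"dy":1,"dz":0,"ax":0,"ay":0,"az":0.18,"gripper":1},
    {"dx":1,"dy":1,"dz":0,"ax":0,"ay":0,"az":0.18,"gripper":1},
    {"dx":1,"dy":1,"dz":0,"ax":0,"ay":0,"az":0.18,"gripper":1},
    {"dx":1,"dy":1,"dz":0,"ax":0,"ay":0,"az":0.18,"gripper":1}
  ]
}}

```text
time: 0.6
eef_pos: [0.3205, -0.5222, 0.2561]
tcp_rot: [0.958, 0.288, 0.0, -0.001]
contact_force: [-0.4, -0.1, 0.1]
opening: 0.999
finger_force: 0.0
```

Request:
{"fn": "jog_arm", "kwargs": {
  "increments": [
    {"dx":1,"dy":1,"dz":0,"ax":0,"ay":0,"az":0.18,"gripper":1},
    {"dx":1,"dy":1,"dz":0,"ax":0,"ay":0,"az":0.18,"gripper":1},
    {"dx":1,"dy":1,"dz":0,"ax":0,"ay":0,"az":0.18,"gripper":1},
    {"dx":1,"dy":1,"dz":0,"ax":0,"ay":0,"az":0.18,"gripper":1}
  ]
}}

```text
time: 1.0
eef_pos: [0.4402, -0.4025, 0.2563]
tcp_rot: [0.908, 0.42, 0.0, -0.0]
contact_force: [0.0, 0.1, -0.0]
opening: 1.0
finger_force: 0.0
```

Request:
{"fn": "jog_arm", "kwargs": {
  "increments": [
    {"dx":0.4,"dy":1,"dz":0.3,"ax":0,"ay":0,"az":0.18,"gripper":1},
    {"dx":0.4,"dy":1,"dz":0.3,"ax":0,"ay":0,"az":0.18,"gripper":1},
    {"dx":0.4,"dy":1,"dz":0.3,"ax":0,"ay":0,"az":0.18,"gripper":1}
  ]
}}

```text
time: 1.3
eef_pos: [0.4869, -0.2833, 0.2933]
tcp_rot: [0.839, 0.543, 0.0, 0.0]
contact_force: [0.4, -0.9, -0.2]
opening: 1.004
finger_force: 0.0
```

Request:
{"fn": "jog_arm", "kwargs": {
  "increments": [
    {"dx":0.2,"dy":1,"dz":0.3,"ax":0,"ay":0,"az":0.18,"gripper":1},
    {"dx":0.2,"dy":1,"dz":0.3,"ax":0,"ay":0,"az":0.18,"gripper":1},
    {"dx":0.2,"dy":1,"dz":0.3,"ax":0,"ay":0,"az":0.18,"gripper":1}
  ]
}}

```text
time: 1.6
eef_pos: [0.5107, -0.1629, 0.3299]
tcp_rot: [0.754, 0.657, 0.001, 0.001]
contact_force: [0.1, 0.4, 0.0]
opening: 1.001
finger_force: 0.0
```

Request:
{"fn": "jog_arm", "kwargs": {
  "increments": [
    {"dx":-0.1,"dy":1,"dz":0,"ax":0,"ay":0,"az":0.18,"gripper":1},
    {"dx":-0.1,"dy":1,"dz":0,"ax":0,"ay":0,"az":0.18,"gripper":1},
    {"dx":-0.1,"dy":1,"dz":0,"ax":0,"ay":0,"az":0.18,"gripper":1},
    {"dx":-0.1,"dy":1,"dz":0,"ax":0,"ay":0,"az":0.18,"gripper":1},
    {"dx":-0.1,"dy":1,"dz":0,"ax":0,"ay":0,"az":0.18,"gripper":1}
  ]
}}

```text
time: 2.1
eef_pos: [0.4982, -0.0456, 0.3284]
tcp_rot: [0.655, 0.755, -0.0, 0.0]
contact_force: [0.2, -0.6, 0.1]
opening: 1.002
finger_force: 0.0
```

```bash
python3 - <<'E'
from h import *
s=shot("wrist"); save("w0",s); cv2.imwrite("pics/w0.png",s["f"]); print(get_state()["eef_pos"],get_state()["tcp_rot"],s["K"],s["T"],ctrl.finger_overhang)
E
```

```text
[ 0.49824499 -0.04614317  0.32830567] [ 6.55924844e-01  7.54826117e-01 -2.65425134e-04  2.47247184e-04] [[428.83861872   0.         324.96663309]
 [  0.         428.83861872 245.40940229]
 [  0.           0.           1.        ]] [[ 9.90180494e-01 -1.32000603e-01 -4.60264100e-02  4.86900258e-01]
 [ 1.39792539e-01  9.36835691e-01  3.20619609e-01  3.72230131e-02]
 [ 7.97201918e-04 -3.23905431e-01  9.46089127e-01  4.47000106e-01]
 [ 0.00000000e+00  0.00000000e+00  0.00000000e+00  1.00000000e+00]] 0.025
```

View pics/w0.png

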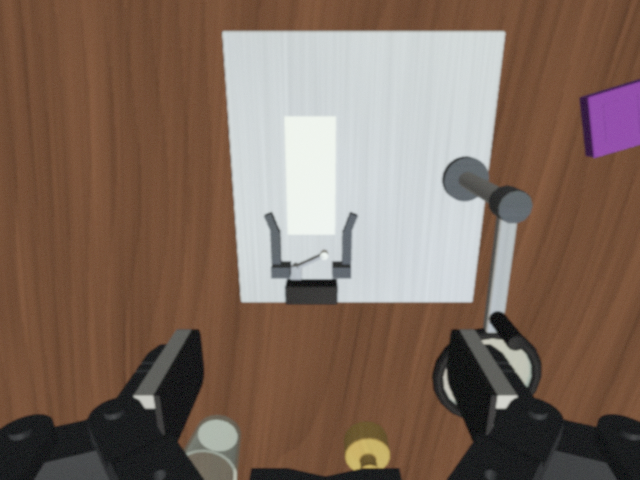

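The wrist view shows the bed corners at (223,31), (505,31), (473,303) and (241,303). The stop blocks are at (281,270) and (342,270), the roller at (324,256), the hub top at (511,204) and the knob top at about (518,345).

```bash
python3 - <<'E'
from h import *
s=load("w0")
P=np.array([at_z(s,*p,.012)[:2] for p in [(223,31),(505,31),(473,303),(241,303)]])
B=np.array([[-80,135],[180,135],[180,-140],[-80,-140]])/1000
print(P.round(4))
def fit(P,B):
    pc,bc=P.mean(0),B.mean(0); H=(B-bc).T@(P-pc); a=np.arctan2(H[0,1]-H[1,0],H[0,0]+H[1,1])
    Rm=np.array([[np.cos(a),-np.sin(a)],[np.sin(a),np.cos(a)]]); return a,pc-Rm@bc,Rm
a,h,Rm=fit(P,B); print("yaw",np.degrees(a),"home",h,"res",(P-(B@Rm.T+h)).round(4).tolist())
tb=lambda p:((p[:2]-h)@Rm*1000).round(1)
for n,p,z in [("blkL inner-top",(291,264),.032),("blkL outer-top",(272,264),.032),("blkR in",(334,264),.032),("blkR out",(351,264),.032),("roller",(324,256),.02),("guideL in",(281,240),.022),("guideR in",(342,240),.022),("mouthL",(274,214),.022),("mouthR",(349,214),.022),("hub",(511,204),.138),("base",(466,179),.014),("knobtop",(520,347),.17),("lens",(487,374),.125)]:
    print(n,tb(at_z(s,*p,z)))
print("hub",at_z(s,511,204,.138),by_d(s,511,204), "knob",by_d(s,520,345))
# carrier refine from scene/side
a_=load("scene0"); 
E
```

```text
[[ 0.3866  0.0822]
 [ 0.6423  0.1183]
 [ 0.6824 -0.1547]
 [ 0.4242 -0.1911]]
yaw 8.061271926610463 home [ 0.48403494 -0.04087026] res [[0.0008, 0.0006], [-0.001, 0.0003], [0.0005, -0.0005], [-0.0003, -0.0004]]
blkL inner-top [-21.2 -85.5]
blkL outer-top [-40.9 -85.5]
blkR in [ 23.4 -85.6]
blkR out [ 41.1 -85.6]
roller [ 13.  -81.2]
guideL in [-31.8 -62.6]
guideR in [ 31.8 -62.6]
mouthL [-38.  -34.6]
mouthR [ 38.6 -34.7]
hub [151.2   3.3]
base [157.1  -0.3]
knobtop [158.9 -97.8]
lens [ 157.3 -153.7]
hub [ 0.63327784 -0.01638885  0.138     ] [ 0.6329446  -0.0162668   0.13870346] knob [ 0.65343833 -0.11275554  0.17191563]
```

Request:
{"fn": "jog_arm", "kwargs": {
  "increments": [
    {"dx":-0.05,"dy":1,"dz":0,"ax":0,"ay":0,"az":0.21,"gripper":1},
    {"dx":-0.05,"dy":1,"dz":0,"ax":0,"ay":0,"az":0.21,"gripper":1},
    {"dx":-0.05,"dy":1,"dz":0,"ax":0,"ay":0,"az":0.21,"gripper":1}
  ]
}}

```text
time: 2.45
eef_pos: [0.4922, 0.0758, 0.3282]
tcp_rot: [0.522, 0.853, 0.0, -0.0]
contact_force: [0.6, -0.5, 0.2]
opening: 0.999
finger_force: 0.0
```

Request:
{"fn": "jog_arm", "kwargs": {
  "increments": [
    {"dx":-0.05,"dy":1,"dz":0,"ax":0,"ay":0,"az":0.21,"gripper":1},
    {"dx":-0.05,"dy":1,"dz":0,"ax":0,"ay":0,"az":0.21,"gripper":1},
    {"dx":-0.05,"dy":1,"dz":0,"ax":0,"ay":0,"az":0.21,"gripper":1}
  ]
}}

```text
time: 2.75
eef_pos: [0.4864, 0.1964, 0.3282]
tcp_rot: [0.374, 0.927, 0.0, -0.0]
contact_force: [0.3, -0.6, -0.7]
opening: 1.0
finger_force: 0.0
```

Request:
{"fn": "jog_arm", "kwargs": {
  "increments": [
    {"dx":-0.05,"dy":1,"dz":-0.6,"ax":0,"ay":0,"az":0.21,"gripper":1},
    {"dx":-0.05,"dy":1,"dz":-0.6,"ax":0,"ay":0,"az":0.21,"gripper":1},
    {"dx":-0.05,"dy":1,"dz":-0.6,"ax":0,"ay":0,"az":0.21,"gripper":1},
    {"dx":-0.05,"dy":1,"dz":-0.6,"ax":0,"ay":0,"az":0.21,"gripper":1},
    {"dx":-0.05,"dy":1,"dz":-0.6,"ax":0,"ay":0,"az":0.21,"gripper":1}
  ]
}}

```text
time: 3.25
eef_pos: [0.4808, 0.314, 0.2553]
tcp_rot: [0.219, 0.976, -0.001, -0.001]
contact_force: [-0.4, 0.2, 0.4]
opening: 0.995
finger_force: 0.0
```

```bash
python3 - <<'E'
from h import *
s=shot("wrist"); save("w1",s); st=get_state(); print(st["eef_pos"],st["tcp_rot"],np.degrees(2*np.arctan2(st["tcp_rot"][1],st["tcp_rot"][0])))
im=rect(s,.016,.36,.43,.25,.2,2.5); cv2.imwrite("pics/c1.png",im)
hsv=cv2.cvtColor(im,cv2.COLOR_BGR2HSV)
m=((hsv[...,2]>120)&(hsv[...,1]>190)&(hsv[...,0]>10)&(hsv[...,0]<25)).astype(np.uint8)
m=cv2.morphologyEx(m,cv2.MORPH_OPEN,np.ones((5,5)))
r=cv2.minAreaRect(np.argwhere(m)[:,::-1].astype(np.float32)); print(m.sum(),.36+r[0][0]/2500,.43-r[0][1]/2500,np.array(r[1])/2.5,r[2])
E
```

```text
[0.48123447 0.31364016 0.25647089] [ 2.19301426e-01  9.75657089e-01 -2.68164449e-04  2.38968315e-04] 154.66398688005432
0 0.36 0.43 [0. 0.] 0.0
```

View pics/c1.png

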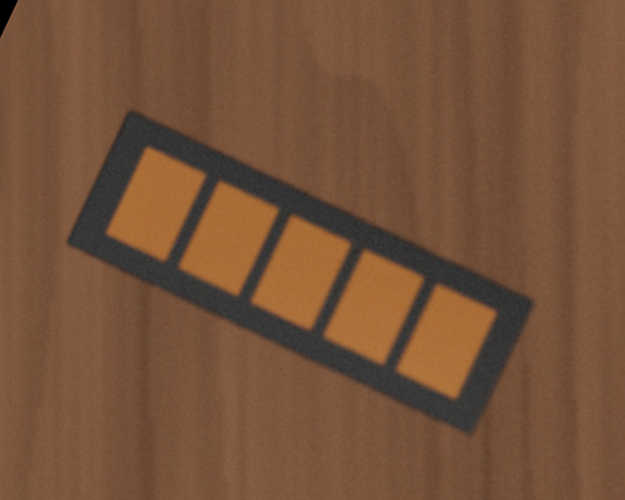

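The corners in the rectified view are (132,111), (533,301), (472,432) and (69,243). That gives a centre of (0.4806,0.3213), yaw −25.2° and length 178 mm, so it fits. I'm descending now.

Request:
{"fn": "jog_arm", "kwargs": {
  "increments": [
    {"dx":0,"dy":0.06,"dz":-1,"ax":0,"ay":0,"az":0,"gripper":1},
    {"dx":0,"dy":0.06,"dz":-1,"ax":0,"ay":0,"az":0,"gripper":1},
    {"dx":0,"dy":0.06,"dz":-1,"ax":0,"ay":0,"az":0,"gripper":1},
    {"dx":0,"dy":0.06,"dz":-1,"ax":0,"ay":0,"az":0,"gripper":1}
  ]
}}

```text
time: 3.7
eef_pos: [0.4791, 0.3195, 0.1333]
tcp_rot: [0.22, 0.976, -0.002, -0.002]
contact_force: [0.4, 0.2, 0.5]
opening: 0.995
finger_force: 0.0
```

Request:
{"fn": "jog_arm", "kwargs": {
  "increments": [
    {"dx":0,"dy":0,"dz":-0.4,"ax":0,"ay":0,"az":0,"gripper":1},
    {"dx":0,"dy":0,"dz":-0.65,"ax":0,"ay":0,"az":0,"gripper":1},
    {"dx":0,"dy":0,"dz":-0.8,"ax":0,"ay":0,"az":0,"gripper":1},
    {"dx":0,"dy":0,"dz":-0.86,"ax":0,"ay":0,"az":0,"gripper":1},
    {"dx":0,"dy":0,"dz":-0.86,"ax":0,"ay":0,"az":0,"gripper":1}
  ]
}}

```text
time: 4.2
eef_pos: [0.4817, 0.3216, 0.0345]
tcp_rot: [0.219, 0.976, 0.001, 0.001]
contact_force: [-0.2, 0.2, 0.6]
opening: 1.0
finger_force: 0.0
```

Request:
{"fn": "jog_arm", "kwargs": {
  "increments": [
    {"dx":0,"dy":0,"dz":-0.02,"ax":0,"ay":0,"az":0,"gripper":1},
    {"dx":0,"dy":0,"dz":-0.04,"ax":0,"ay":0,"az":0,"gripper":1},
    {"dx":0,"dy":0,"dz":-0.04,"ax":0,"ay":0,"az":0,"gripper":1}
  ]
}}

```text
time: 4.5
eef_pos: [0.4807, 0.3221, 0.0293]
tcp_rot: [0.219, 0.976, 0.0, 0.001]
contact_force: [-0.6, -0.5, 0.3]
opening: 0.999
finger_force: 0.0
```

Request:
{"fn": "jog_arm", "kwargs": {
  "increments": [
    {"dx":0,"dy":0,"dz":-0.04,"ax":0,"ay":0,"az":0,"gripper":1},
    {"dx":0,"dy":0,"dz":-0.04,"ax":0,"ay":0,"az":0,"gripper":0.6},
    {"dx":0,"dy":0,"dz":-0.04,"ax":0,"ay":0,"az":0,"gripper":0.5},
    {"dx":0,"dy":0,"dz":-0.04,"ax":0,"ay":0,"az":0,"gripper":0.46}
  ],
  "force": 40
}}

```text
time: 4.9
eef_pos: [0.48, 0.322, 0.0235]
tcp_rot: [0.218, 0.976, -0.0, -0.0]
contact_force: [-0.2, 0.5, 0.3]
opening: 0.73
finger_force: 0.0
```

Request:
{"fn": "jog_arm", "kwargs": {
  "increments": [
    {"dx":0,"dy":0,"dz":0,"ax":0,"ay":0,"az":0,"gripper":0.2},
    {"dx":0,"dy":0,"dz":0,"ax":0,"ay":0,"az":0,"gripper":0},
    {"dx":0,"dy":0,"dz":0,"ax":0,"ay":0,"az":0,"gripper":0},
    {"dx":0,"dy":0,"dz":0,"ax":0,"ay":0,"az":0,"gripper":0}
  ],
  "force": 40
}}

```text
time: 5.3
eef_pos: [0.4802, 0.322, 0.0238]
tcp_rot: [0.218, 0.976, 0.0, 0.0]
contact_force: [-1.5, -1.0, 3.4]
opening: 0.688
finger_force: 46.2
```

Request:
{"fn": "jog_arm", "kwargs": {
  "increments": [
    {"dx":0,"dy":0,"dz":0.25,"ax":0,"ay":0,"az":0,"gripper":0},
    {"dx":0,"dy":0,"dz":0.5,"ax":0,"ay":0,"az":0,"gripper":0},
    {"dx":0,"dy":0,"dz":0.75,"ax":0,"ay":0,"az":0,"gripper":0},
    {"dx":0,"dy":0,"dz":0.75,"ax":0,"ay":0,"az":0,"gripper":0}
  ],
  "force": 60
}}

```text
time: 5.7
eef_pos: [0.4824, 0.3231, 0.1172]
tcp_rot: [0.218, 0.976, 0.003, 0.003]
contact_force: [0.5, 0.3, -3.4]
opening: 0.681
finger_force: 70.6
```

Request:
{"fn": "jog_arm", "kwargs": {
  "increments": [
    {"dx":0,"dy":-0.2,"dz":0,"ax":0,"ay":0,"az":-0.04,"gripper":0},
    {"dx":0,"dy":-0.45,"dz":0,"ax":0,"ay":0,"az":-0.1,"gripper":0},
    {"dx":0,"dy":-0.7,"dz":0,"ax":0,"ay":0,"az":-0.16,"gripper":0},
    {"dx":0,"dy":-1,"dz":0,"ax":0,"ay":0,"az":-0.22,"gripper":0}
  ]
}}

```text
time: 6.1
eef_pos: [0.4782, 0.2009, 0.1106]
tcp_rot: [0.384, 0.923, -0.001, -0.002]
contact_force: [1.3, -0.2, -3.4]
opening: 0.683
finger_force: 70.5
```

Request:
{"fn": "jog_arm", "kwargs": {
  "increments": [
    {"dx":0,"dy":-0.25,"dz":0,"ax":0,"ay":0,"az":-0.06,"gripper":0},
    {"dx":0,"dy":-0.5,"dz":0,"ax":0,"ay":0,"az":-0.12,"gripper":0},
    {"dx":0,"dy":-0.75,"dz":0,"ax":0,"ay":0,"az":-0.18,"gripper":0},
    {"dx":0,"dy":-1,"dz":0,"ax":0,"ay":0,"az":-0.24,"gripper":0}
  ]
}}

```text
time: 6.5
eef_pos: [0.4782, 0.0808, 0.1107]
tcp_rot: [0.551, 0.835, -0.001, -0.002]
contact_force: [1.0, -0.5, -3.6]
opening: 0.684
finger_force: 70.5
```

Request:
{"fn": "jog_arm", "kwargs": {
  "increments": [
    {"dx":0,"dy":-0.25,"dz":0,"ax":0,"ay":0,"az":-0.06,"gripper":0},
    {"dx":0,"dy":-0.5,"dz":0,"ax":0,"ay":0,"az":-0.12,"gripper":0},
    {"dx":0,"dy":-0.7,"dz":0,"ax":0,"ay":0,"az":-0.17,"gripper":0},
    {"dx":0,"dy":-0.77,"dz":0,"ax":0,"ay":0,"az":-0.17,"gripper":0},
    {"dx":0,"dy":-0.77,"dz":0,"ax":0,"ay":0,"az":-0.17,"gripper":0},
    {"dx":0,"dy":-0.77,"dz":0,"ax":0,"ay":0,"az":-0.17,"gripper":0}
  ]
}}

```text
time: 7.1
eef_pos: [0.4793, -0.0097, 0.1123]
tcp_rot: [0.655, 0.755, -0.0, -0.001]
contact_force: [-0.2, -0.2, -3.8]
opening: 0.685
finger_force: 70.5
```

```bash
python3 - <<'E'
from h import *
s=shot("wrist"); save("w2",s); cv2.imwrite("pics/w2.png",s["f"]); st=get_state(); print(st)
h=np.array([.48403,-.04087]); c,n=np.cos(np.radians(8.06)),np.sin(np.radians(8.06))
print(((st["eef_pos"][:2]-h)@np.array([[c,-n],[n,c]])*1000).round(1), np.degrees(2*np.arctan2(st["tcp_rot"][1],st["tcp_rot"][0])))
E
```

```text
{'time': 7.15, 'qpos': array([-2.32058838e-01,  2.88585891e-02,  2.15495952e+00,  5.41271349e-04,
        9.59529236e-01, -3.74390422e-01]), 'dq': array([ 0.00880282, -0.00710017, -0.00656548, -0.0022778 , -0.00014507,
        0.00185548]), 'joint_efforts': array([-3.73185547e-01, -2.74175584e+01, -2.63115799e+01, -1.20592170e-02,
        4.95082732e-04, -1.97434987e-03]), 'eef_pos': array([ 0.47945431, -0.0095215 ,  0.11258381]), 'tcp_rot': array([ 6.55154822e-01,  7.55494104e-01, -2.10590036e-04, -8.80026351e-04]), 'contact_force': array([ 0.05653431, -0.71581089, -3.46453656]), 'wrist_torque': array([-0.03110404, -0.00899191, -0.03364901]), 'finger_force': 70.4876446723938, 'opening': 0.6832652504957157}
[-0.1 31.7] 98.13717849881355
```

View pics/w2.png

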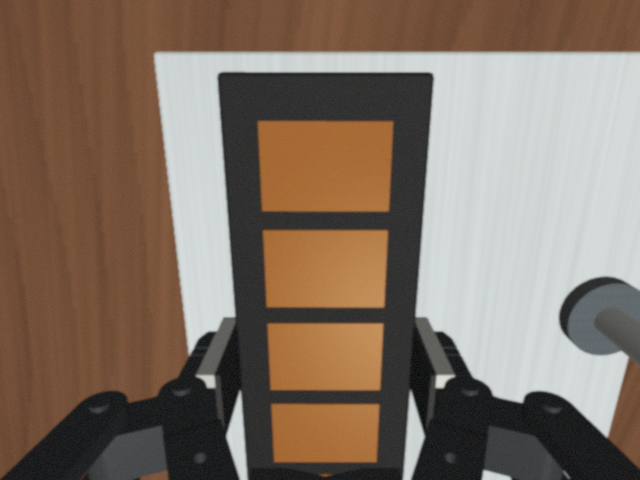

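The wrist view shows the carrier held square, with its far edge level at row 73 from (220,73) to (432,73). It is over the bed about 31 mm short of home. I'm lowering it now.

Request:
{"fn": "jog_arm", "kwargs": {
  "increments": [
    {"dx":0,"dy":0,"dz":-0.25,"ax":0,"ay":0,"az":0,"gripper":0},
    {"dx":0,"dy":0,"dz":-0.45,"ax":0,"ay":0,"az":0,"gripper":0},
    {"dx":0,"dy":0,"dz":-0.57,"ax":0,"ay":0,"az":0,"gripper":0},
    {"dx":0,"dy":0,"dz":-0.6,"ax":0,"ay":0,"az":0,"gripper":0},
    {"dx":0,"dy":0,"dz":-0.61,"ax":0,"ay":0,"az":0,"gripper":0},
    {"dx":0,"dy":0,"dz":-0.61,"ax":0,"ay":0,"az":0,"gripper":0}
  ]
}}

```text
time: 7.75
eef_pos: [0.4808, -0.0101, 0.041]
tcp_rot: [0.655, 0.755, 0.0, 0.001]
contact_force: [-1.2, 0.1, -3.8]
opening: 0.682
finger_force: 70.5
```

Request:
{"fn": "jog_arm", "kwargs": {
  "increments": [
    {"dx":0,"dy":0,"dz":-0.01,"ax":0,"ay":0,"az":0,"gripper":0},
    {"dx":0,"dy":0,"dz":-0.02,"ax":0,"ay":0,"az":0,"gripper":0},
    {"dx":0,"dy":0,"dz":-0.02,"ax":0,"ay":0,"az":0,"gripper":0}
  ]
}}

```text
time: 8.05
eef_pos: [0.4805, -0.0106, 0.0384]
tcp_rot: [0.656, 0.755, 0.0, 0.001]
contact_force: [-0.7, 0.1, -3.3]
opening: 0.686
finger_force: 70.5
```

Request:
{"fn": "jog_arm", "kwargs": {
  "increments": [
    {"dx":0,"dy":0,"dz":-0.01,"ax":0,"ay":0,"az":0,"gripper":0},
    {"dx":0,"dy":0,"dz":-0.02,"ax":0,"ay":0,"az":0,"gripper":0},
    {"dx":0,"dy":0,"dz":-0.02,"ax":0,"ay":0,"az":0,"gripper":0}
  ]
}}

```text
time: 8.35
eef_pos: [0.4804, -0.0106, 0.036]
tcp_rot: [0.656, 0.755, -0.0, 0.0]
contact_force: [-0.9, -0.5, 1.1]
opening: 0.685
finger_force: 71.0
```

Request:
{"fn": "jog_arm", "kwargs": {
  "increments": [
    {"dx":0.003,"dy":-0.05,"dz":0,"ax":0,"ay":0,"az":0,"gripper":0},
    {"dx":0.01,"dy":-0.1,"dz":0,"ax":0,"ay":0,"az":0,"gripper":0},
    {"dx":0.017,"dy":-0.15,"dz":0,"ax":0,"ay":0,"az":0,"gripper":0},
    {"dx":0.022,"dy":-0.19,"dz":0,"ax":0,"ay":0,"az":0,"gripper":0},
    {"dx":0.022,"dy":-0.19,"dz":0,"ax":0,"ay":0,"az":0,"gripper":0}
  ],
  "force": 40
}}

```text
time: 8.85
eef_pos: [0.4834, -0.0343, 0.036]
tcp_rot: [0.656, 0.755, 0.0, 0.001]
contact_force: [-0.7, 0.9, 3.6]
opening: 0.68
finger_force: 71.4
```

Request:
{"fn": "jog_arm", "kwargs": {
  "increments": [
    {"dx":0.003,"dy":-0.02,"dz":0,"ax":0,"ay":0,"az":0,"gripper":0},
    {"dx":0.006,"dy":-0.04,"dz":0,"ax":0,"ay":0,"az":0,"gripper":0},
    {"dx":0.008,"dy":-0.055,"dz":0,"ax":0,"ay":0,"az":0,"gripper":0},
    {"dx":0.008,"dy":-0.055,"dz":0,"ax":0,"ay":0,"az":0,"gripper":0}
  ]
}}

```text
time: 9.25
eef_pos: [0.484, -0.0397, 0.036]
tcp_rot: [0.656, 0.755, 0.0, -0.0]
contact_force: [-1.1, 4.5, 5.9]
opening: 0.685
finger_force: 71.5
```

Request:
{"fn": "jog_arm", "kwargs": {
  "increments": [
    {"dx":0.001,"dy":-0.01,"dz":0,"ax":0,"ay":0,"az":0,"gripper":0},
    {"dx":0.002,"dy":-0.015,"dz":0,"ax":0,"ay":0,"az":0,"gripper":0},
    {"dx":0.002,"dy":-0.015,"dz":0,"ax":0,"ay":0,"az":0,"gripper":0}
  ]
}}

```text
time: 9.55
eef_pos: [0.4841, -0.0401, 0.036]
tcp_rot: [0.656, 0.755, 0.001, -0.001]
contact_force: [-0.0, 10.4, 7.8]
opening: 0.684
finger_force: 71.8
```

Request:
{"fn": "jog_arm", "kwargs": {
  "increments": [
    {"dx":0.002,"dy":-0.015,"dz":0,"ax":0,"ay":0,"az":0,"gripper":0},
    {"dx":0.002,"dy":-0.015,"dz":0,"ax":0,"ay":0,"az":0,"gripper":0},
    {"dx":0.002,"dy":-0.015,"dz":0,"ax":0,"ay":0,"az":0,"gripper":0}
  ]
}}

```text
time: 9.85
eef_pos: [0.484, -0.0403, 0.036]
tcp_rot: [0.656, 0.755, 0.002, -0.002]
contact_force: [-0.6, 16.9, 9.3]
opening: 0.683
finger_force: 72.0
```

Request:
{"fn": "jog_arm", "kwargs": {
  "increments": [
    {"dx":0,"dy":0,"dz":0,"ax":0,"ay":0,"az":0,"gripper":0.5},
    {"dx":0,"dy":0,"dz":0,"ax":0,"ay":0,"az":0,"gripper":0.8},
    {"dx":0,"dy":0,"dz":0,"ax":0,"ay":0,"az":0,"gripper":1},
    {"dx":0,"dy":0,"dz":0,"ax":0,"ay":0,"az":0,"gripper":1}
  ]
}}

```text
time: 10.25
eef_pos: [0.4842, -0.044, 0.0354]
tcp_rot: [0.656, 0.755, -0.0, 0.0]
contact_force: [0.5, -0.3, 0.3]
opening: 1.0
finger_force: 0.0
```

Request:
{"fn": "jog_arm", "kwargs": {
  "increments": [
    {"dx":0,"dy":0,"dz":0.2,"ax":0,"ay":0,"az":0,"gripper":1},
    {"dx":0,"dy":0,"dz":0.5,"ax":0,"ay":0,"az":0,"gripper":1},
    {"dx":0,"dy":0,"dz":0.9,"ax":0,"ay":0,"az":0,"gripper":1},
    {"dx":0,"dy":0,"dz":1,"ax":0,"ay":0,"az":0,"gripper":1}
  ]
}}

```text
time: 10.65
eef_pos: [0.4872, -0.0448, 0.1612]
tcp_rot: [0.656, 0.755, 0.002, 0.005]
contact_force: [-0.5, -0.7, 0.9]
opening: 0.995
finger_force: 0.0
```

Request:
{"fn": "jog_arm", "kwargs": {
  "increments": [
    {"dx":0,"dy":0,"dz":0.4,"ax":0,"ay":0,"az":0,"gripper":1},
    {"dx":0,"dy":0,"dz":0.8,"ax":0,"ay":0,"az":0,"gripper":1},
    {"dx":0,"dy":0,"dz":1,"ax":0,"ay":0,"az":0,"gripper":1},
    {"dx":0,"dy":0,"dz":1,"ax":0,"ay":0,"az":0,"gripper":1}
  ]
}}

```text
time: 11.05
eef_pos: [0.4862, -0.0445, 0.2804]
tcp_rot: [0.656, 0.755, 0.002, 0.004]
contact_force: [0.4, -0.3, -0.3]
opening: 1.004
finger_force: 0.0
```

```bash
python3 - <<'E'
from h import *
s=shot("wrist"); save("w3",s); st=get_state(); print(st["eef_pos"],st["time"],np.degrees(2*np.arctan2(st["tcp_rot"][1],st["tcp_rot"][0])))
f=s["f"]; cv2.imwrite("pics/w3.png",cv2.resize(f[100:460,150:630],(800,600),interpolation=cv2.INTER_CUBIC))
E
```

```text
[ 0.4849825  -0.04404488  0.27730298] 11.1 98.04086475094965
```

View pics/w3.png

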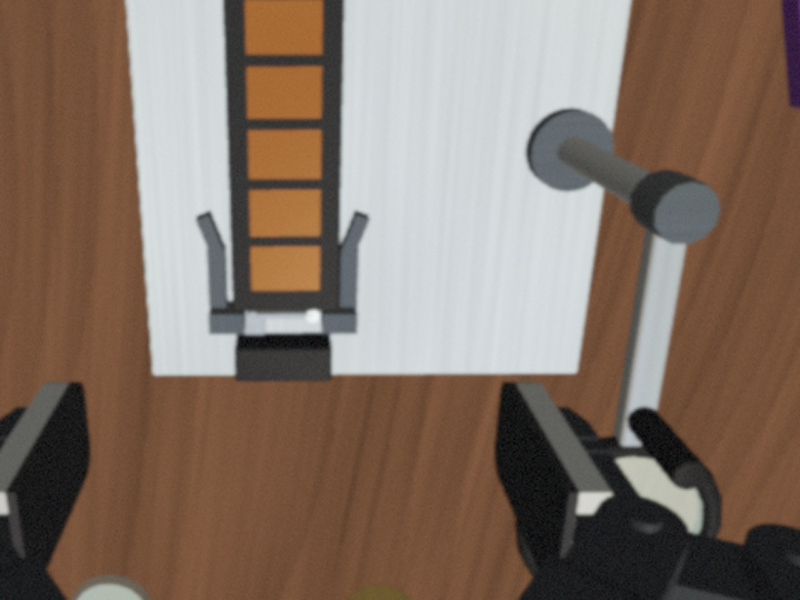

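The view shows the carrier's end flush on both stop blocks at row 308, with the lever folded in and the roller at (313,317). The knob's upper end is at crop (690,478), which is (564,387) in the full image. Next I'll measure the knob and the path it has to follow.

```bash
python3 - <<'E'
from h import *
h=np.array([.48403,-.04087]); a=np.radians(8.06); Rm=np.array([[np.cos(a),-np.sin(a)],[np.sin(a),np.cos(a)]])
tb=lambda p:((p[:2]-h)@Rm*1000).round(1)
s=load("w3"); full=lambda u,v:(150+u*.6,100+v*.6)
for n,p,z in [("hub",full(678,211),.138),("knobtop",full(690,478),.17),("knobbase",full(644,422),.13),("armend",full(636,400),.13)]:
    print(n,p,tb(at_z(s,*p,z)),by_d(s,*p),tb(by_d(s,*p)))
for x in ("scene0","side0"):
    t=load(x); 
    for n,p,z in [("lens",(265,312) if x=="scene0" else (390,303),.125)]: print(x,n,tb(at_z(t,*p,z)))
# look for knob in depth maps: points at z .155-.175 near expected
for x in ("scene0","side0","w0","w3"):
    t=load(x); v,u=np.mgrid[0:480,0:640]; d=t["d"]; K=t["K"]
    C=np.stack([(u-K[0,2])/K[0,0]*d,-(v-K[1,2])/K[1,1]*d,-d],-1)@t["T"][:3,:3].T+t["T"][:3,3]
    b=(C[...,:2]-h)@Rm*1000; m=(C[...,2]>.145)&(C[...,2]<.18)&(d>0)&(np.abs(b[...,0]-155)<25)&(np.abs(b[...,1]+95)<25)
    print(x,m.sum(),b[m].mean(0).round(1) if m.any() else "",b[m].std(0) if m.any() else "")
P=h+Rm@[.155,0]
for th in (1.58,1.3,1.0,.6,.3,0): print(th,(P-Rm@(.095*np.array([np.cos(th),np.sin(th)]))).round(4))
E
```

```text
hub (556.8, 226.6) [151.1   1.9] [ 0.63243868 -0.01744738  0.13959144] [150.2   2.4]
knobtop (564.0, 386.8) [156.3 -95.6] [ 0.65060388 -0.1122994   0.17200098] [154.9 -94.1]
knobbase (536.4, 353.2) [157.8 -96.8] [ 0.64526374 -0.10733296  0.14280247] [150.3 -88.4]
armend (531.5999999999999, 340.0) [152.5 -85.8] [ 0.64636262 -0.10381726  0.13110618] [151.9 -85.1]
scene0 lens [ 157.6 -153.8]
side0 lens [ 155.1 -154.8]
scene0 58 [158.8 -96.1] [3.68129355 3.60206855]
side0 42 [150.7 -95.3] [3.71878109 3.28717478]
w0 618 [152.5 -91. ] [3.53427578 3.45748328]
w3 917 [152.2 -90.8] [3.48961804 3.46811862]
1.58 [ 0.6517 -0.1131]
1.3 [ 0.6252 -0.1133]
1.0 [ 0.5979 -0.1055]
0.6 [ 0.5674 -0.0832]
0.3 [ 0.5516 -0.0597]
0 [ 0.5434 -0.0325]
```

The estimates agree: the knob is at about (0.6515,−0.113), so the arm stands at about 1.575 rad. I'll grip it along the tangent, which is the present tool heading, and swing it with the tool turning along.

Request:
{"fn": "jog_arm", "kwargs": {
  "increments": [
    {"dx":0.4,"dy":-0.16,"dz":0,"ax":0,"ay":0,"az":0,"gripper":1},
    {"dx":0.8,"dy":-0.32,"dz":0,"ax":0,"ay":0,"az":0,"gripper":1},
    {"dx":1,"dy":-0.4,"dz":0,"ax":0,"ay":0,"az":0,"gripper":1}
  ]
}}

```text
time: 11.4
eef_pos: [0.6052, -0.0926, 0.272]
tcp_rot: [0.656, 0.755, -0.001, -0.002]
contact_force: [0.1, 0.8, 0.9]
opening: 1.0
finger_force: 0.0
```

Request:
{"fn": "jog_arm", "kwargs": {
  "increments": [
    {"dx":0.25,"dy":-0.1,"dz":0,"ax":0,"ay":0,"az":0,"gripper":1},
    {"dx":0.4,"dy":-0.17,"dz":0,"ax":0,"ay":0,"az":0,"gripper":1},
    {"dx":0.4,"dy":-0.17,"dz":0,"ax":0,"ay":0,"az":0,"gripper":1},
    {"dx":0.4,"dy":-0.17,"dz":0,"ax":0,"ay":0,"az":0,"gripper":1}
  ]
}}

```text
time: 11.8
eef_pos: [0.6511, -0.1117, 0.2726]
tcp_rot: [0.656, 0.755, -0.001, -0.002]
contact_force: [-0.1, 0.4, 0.2]
opening: 0.997
finger_force: 0.0
```

Request:
{"fn": "jog_arm", "kwargs": {
  "increments": [
    {"dx":0,"dy":-0.01,"dz":-0.3,"ax":0,"ay":0,"az":0,"gripper":1},
    {"dx":0,"dy":-0.01,"dz":-0.6,"ax":0,"ay":0,"az":0,"gripper":1},
    {"dx":0,"dy":-0.01,"dz":-0.8,"ax":0,"ay":0,"az":0,"gripper":1},
    {"dx":0,"dy":-0.01,"dz":-0.92,"ax":0,"ay":0,"az":0,"gripper":1},
    {"dx":0,"dy":-0.01,"dz":-0.92,"ax":0,"ay":0,"az":0,"gripper":1}
  ]
}}

```text
time: 12.3
eef_pos: [0.6499, -0.1121, 0.162]
tcp_rot: [0.656, 0.755, -0.001, -0.003]
contact_force: [0.1, 0.4, -0.4]
opening: 0.998
finger_force: 0.0
```

Request:
{"fn": "jog_arm", "kwargs": {
  "increments": [
    {"dx":0,"dy":0,"dz":0,"ax":0,"ay":0,"az":0,"gripper":0},
    {"dx":0,"dy":0,"dz":0,"ax":0,"ay":0,"az":0,"gripper":-0.4},
    {"dx":0,"dy":0,"dz":0,"ax":0,"ay":0,"az":0,"gripper":-0.5},
    {"dx":0,"dy":0,"dz":0,"ax":0,"ay":0,"az":0,"gripper":-0.5},
    {"dx":0,"dy":0,"dz":0,"ax":0,"ay":0,"az":0,"gripper":-0.5}
  ],
  "force": 25
}}

```text
time: 12.8
eef_pos: [0.6525, -0.1132, 0.1659]
tcp_rot: [0.656, 0.755, 0.0, 0.001]
contact_force: [0.1, -0.9, 0.1]
opening: 0.251
finger_force: 0.0
```

Request:
{"fn": "jog_arm", "kwargs": {
  "increments": [
    {"dx":0,"dy":0,"dz":-0.03,"ax":0,"ay":0,"az":0,"gripper":-0.6},
    {"dx":0,"dy":0,"dz":-0.03,"ax":0,"ay":0,"az":0,"gripper":-0.8},
    {"dx":0,"dy":0,"dz":-0.03,"ax":0,"ay":0,"az":0,"gripper":-1},
    {"dx":0,"dy":0,"dz":-0.03,"ax":0,"ay":0,"az":0,"gripper":-1}
  ]
}}

```text
time: 13.2
eef_pos: [0.6521, -0.1132, 0.1614]
tcp_rot: [0.656, 0.755, -0.0, -0.0]
contact_force: [-1.0, 0.1, 0.3]
opening: 0.153
finger_force: 24.4
```

```bash
python3 - <<'E'
from h import *
st=get_state(); h=np.array([.48403,-.04087]); a=np.radians(8.06); Rm=np.array([[np.cos(a),-np.sin(a)],[np.sin(a),np.cos(a)]])
P=h+Rm@[.155,0]; g=st["eef_pos"][:2]; r=(P-g)@Rm; print(st["eef_pos"],r,np.hypot(*r),np.arctan2(r[1],r[0]))
t0=np.arctan2(r[1],r[0]); p0=P-Rm@(.095*np.array([np.cos(t0),np.sin(t0)])); r0=g-p0
t=t0
while 1:   # 3 rows per call, 0.26 rad
    base=t; rows=[]
    pb=P-Rm@(.095*np.array([np.cos(base),np.sin(base)]))
    for i in range(5):
        t=max(0,t-.1)
        p=P-Rm@(.095*np.array([np.cos(t),np.sin(t)])); rows.append(np.r_[(p-pb)/.12,(t-base)/(np.pi/2)].round(3).tolist())
        if t==0: break
    print(round(base,2),rows)
    if t==0: break
E
```

```text
[ 0.65207472 -0.1131761   0.1614206 ] [-0.0012467  0.0951534] 0.0951615677348204 1.5838975418970933
1.58 [[-0.079, -0.008, -0.064], [-0.158, -0.008, -0.127], [-0.237, -0.001, -0.191], [-0.314, 0.015, -0.255], [-0.39, 0.038, -0.318]]
1.08 [[-0.073, 0.031, -0.064], [-0.143, 0.068, -0.127], [-0.208, 0.113, -0.191], [-0.269, 0.163, -0.255], [-0.324, 0.22, -0.318]]
0.58 [[-0.049, 0.062, -0.064], [-0.092, 0.128, -0.127], [-0.129, 0.199, -0.191], [-0.158, 0.272, -0.255], [-0.179, 0.348, -0.318]]
0.08 [[-0.012, 0.065, -0.053]]
```

Request:
{"fn": "jog_arm", "kwargs": {
  "increments": [
    {"dx":-0.079,"dy":-0.008,"dz":0,"ax":0,"ay":0,"az":-0.064,"gripper":-1},
    {"dx":-0.158,"dy":-0.008,"dz":0,"ax":0,"ay":0,"az":-0.127,"gripper":-1},
    {"dx":-0.237,"dy":-0.001,"dz":0,"ax":0,"ay":0,"az":-0.191,"gripper":-1},
    {"dx":-0.314,"dy":0.015,"dz":0,"ax":0,"ay":0,"az":-0.255,"gripper":-1},
    {"dx":-0.39,"dy":0.038,"dz":0,"ax":0,"ay":0,"az":-0.318,"gripper":-1}
  ]
}}

```text
time: 13.7
eef_pos: [0.6051, -0.1094, 0.1614]
tcp_rot: [0.823, 0.568, -0.0, 0.001]
contact_force: [0.3, -1.9, -0.6]
opening: 0.154
finger_force: 25.2
```

Forces are small, so I'll continue the arc.

Request:
{"fn": "jog_arm", "kwargs": {
  "increments": [
    {"dx":-0.073,"dy":0.031,"dz":0,"ax":0,"ay":0,"az":-0.064,"gripper":-1},
    {"dx":-0.143,"dy":0.068,"dz":0,"ax":0,"ay":0,"az":-0.127,"gripper":-1},
    {"dx":-0.208,"dy":0.113,"dz":0,"ax":0,"ay":0,"az":-0.191,"gripper":-1},
    {"dx":-0.269,"dy":0.163,"dz":0,"ax":0,"ay":0,"az":-0.255,"gripper":-1},
    {"dx":-0.324,"dy":0.22,"dz":0,"ax":0,"ay":0,"az":-0.318,"gripper":-1}
  ]
}}

```text
time: 14.2
eef_pos: [0.5652, -0.0835, 0.1614]
tcp_rot: [0.938, 0.347, -0.002, 0.001]
contact_force: [-4.1, -4.6, 1.1]
opening: 0.154
finger_force: 25.3
```

Request:
{"fn": "jog_arm", "kwargs": {
  "increments": [
    {"dx":-0.049,"dy":0.062,"dz":0,"ax":0,"ay":0,"az":-0.064,"gripper":-1},
    {"dx":-0.092,"dy":0.128,"dz":0,"ax":0,"ay":0,"az":-0.127,"gripper":-1},
    {"dx":-0.129,"dy":0.199,"dz":0,"ax":0,"ay":0,"az":-0.191,"gripper":-1},
    {"dx":-0.158,"dy":0.272,"dz":0,"ax":0,"ay":0,"az":-0.255,"gripper":-1},
    {"dx":-0.179,"dy":0.348,"dz":0,"ax":0,"ay":0,"az":-0.318,"gripper":-1}
  ]
}}

```text
time: 14.7
eef_pos: [0.5425, -0.0411, 0.1614]
tcp_rot: [0.995, 0.105, -0.004, 0.001]
contact_force: [-8.7, -4.5, 4.7]
opening: 0.159
finger_force: 25.7
```

Request:
{"fn": "jog_arm", "kwargs": {
  "increments": [
    {"dx":-0.012,"dy":0.065,"dz":0,"ax":0,"ay":0,"az":-0.053,"gripper":-1},
    {"dx":-0.012,"dy":0.065,"dz":0,"ax":0,"ay":0,"az":-0.053,"gripper":-1},
    {"dx":-0.012,"dy":0.065,"dz":0,"ax":0,"ay":0,"az":-0.053,"gripper":-1}
  ]
}}

```text
time: 15.0
eef_pos: [0.5408, -0.0323, 0.1613]
tcp_rot: [0.998, 0.065, -0.004, -0.0]
contact_force: [-10.8, -0.8, 6.9]
opening: 0.153
finger_force: 25.8
```

```bash
python3 - <<'E'
from h import *
st=get_state(); h=np.array([.48403,-.04087]); a=np.radians(8.06); Rm=np.array([[np.cos(a),-np.sin(a)],[np.sin(a),np.cos(a)]])
P=h+Rm@[.155,0]; r=(P-st["eef_pos"][:2])@Rm; print(st["eef_pos"],r,np.hypot(*r),np.arctan2(r[1],r[0]))
t=load("w3")
s=shot("scene"); save("scene1",s)
s=shot("side"); save("side1",s)
b=[cv2.resize(load(n)["f"][y:y+150,x:x+133],(400,450),interpolation=cv2.INTER_CUBIC) for n,x,y in (("scene1",230,210),("side1",265,230))]
cv2.imwrite("pics/e1.png",np.hstack(b))
E
```

```text
[ 0.54076919 -0.03233526  0.16132817] [ 0.09762464 -0.00049503] 0.09762589250293 -0.005070662496737253
```

View pics/e1.png

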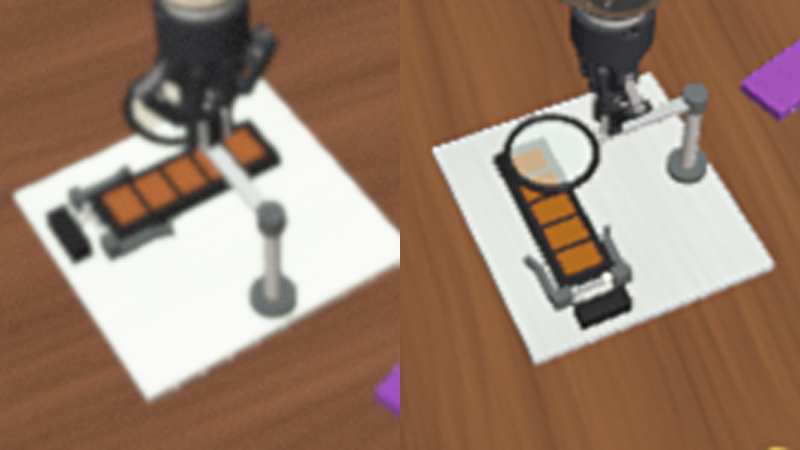

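The crops show the lens over the carrier, at side-view crop (552,152), with the knob still in the grip. I'll ease the radial load, let go, rise straight up and measure the lens.

Request:
{"fn": "jog_arm", "kwargs": {
  "increments": [
    {"dx":-0.02,"dy":0,"dz":0,"ax":0,"ay":0,"az":0,"gripper":-1},
    {"dx":-0.03,"dy":0,"dz":0,"ax":0,"ay":0,"az":0,"gripper":-1},
    {"dx":-0.03,"dy":0,"dz":0,"ax":0,"ay":0,"az":0,"gripper":-0.7},
    {"dx":-0.03,"dy":0,"dz":0,"ax":0,"ay":0,"az":0,"gripper":-0.2},
    {"dx":-0.03,"dy":0,"dz":0,"ax":0,"ay":0,"az":0,"gripper":0.2},
    {"dx":-0.03,"dy":0,"dz":0,"ax":0,"ay":0,"az":0,"gripper":0.2},
    {"dx":-0.03,"dy":0,"dz":0,"ax":0,"ay":0,"az":0,"gripper":0.2}
  ]
}}

```text
time: 15.8
eef_pos: [0.5399, -0.0325, 0.1616]
tcp_rot: [0.998, 0.065, -0.0, -0.0]
contact_force: [-0.8, -0.5, 0.7]
opening: 0.599
finger_force: 0.0
```

Request:
{"fn": "jog_arm", "kwargs": {
  "increments": [
    {"dx":0,"dy":0,"dz":0.2,"ax":0,"ay":0,"az":0,"gripper":0.2},
    {"dx":0,"dy":0,"dz":0.5,"ax":0,"ay":0,"az":0,"gripper":0.2},
    {"dx":0,"dy":0,"dz":0.9,"ax":0,"ay":0,"az":0,"gripper":0.2},
    {"dx":0,"dy":0,"dz":1,"ax":0,"ay":0,"az":0,"gripper":0.2},
    {"dx":0,"dy":0,"dz":1,"ax":0,"ay":0,"az":0,"gripper":0.2}
  ]
}}

```text
time: 16.3
eef_pos: [0.5413, -0.0329, 0.285]
tcp_rot: [0.998, 0.065, 0.003, 0.001]
contact_force: [-0.1, -0.4, -0.4]
opening: 0.597
finger_force: 0.0
```

Request:
{"fn": "jog_arm", "kwargs": {
  "increments": [
    {"dx":0,"dy":0,"dz":0.4,"ax":0,"ay":0,"az":0,"gripper":0.2},
    {"dx":0,"dy":0,"dz":0.7,"ax":0,"ay":0,"az":0,"gripper":0.2},
    {"dx":0,"dy":0,"dz":0.7,"ax":0,"ay":0,"az":0,"gripper":0.2},
    {"dx":0,"dy":0,"dz":0.7,"ax":0,"ay":0,"az":0,"gripper":0.2}
  ]
}}

```text
time: 16.7
eef_pos: [0.5397, -0.0325, 0.3642]
tcp_rot: [0.998, 0.065, -0.001, -0.0]
contact_force: [0.3, 1.3, -1.1]
opening: 0.599
finger_force: 0.0
```

```bash
python3 - <<'E'
from h import *
for n in ("scene","side","wrist"): save(n+"2",shot(n))
st=get_state(); print(st["eef_pos"])
h=np.array([.48403,-.04087]); a=np.radians(8.06); Rm=np.array([[np.cos(a),-np.sin(a)],[np.sin(a),np.cos(a)]])
def sub(n,x,y):
    return cv2.resize(load(n)["f"][y:y+120,x:x+107],(356,400),interpolation=cv2.INTER_CUBIC)
w=cv2.resize(load("wrist2")["f"],(533,400))
# rectified at lens height z=.125, bed frame: home centred, 1 px = 0.5 mm, bed x right, y up
def rb(n,z,hw=.12,k=1.6):
    s=load(n); c=np.array([[-hw,hw],[hw,hw],[hw,-hw],[-hw,-hw]]); Ti=np.linalg.inv(s["T"]); q=[]
    for p in c:
        v=Ti@np.r_[h+Rm@p,z,1]; q.append([s["K"][0,0]*v[0]/-v[2]+s["K"][0,2],s["K"][1,1]*v[1]/v[2]+s["K"][1,2]])
    W=2*hw*1000*k
    return cv2.warpPerspective(s["f"],cv2.getPerspectiveTransform(np.float32(q),np.float32([[0,0],[W,0],[W,W],[0,W]])),(int(W),int(W)))
r=[rb(n,.125) for n in ("side2","wrist2")]
for i in r: cv2.drawMarker(i,(192,192),(0,0,255),0,12)
cv2.imwrite("pics/f.png",np.hstack(r)); print(np.hstack(r).shape)
E
```

```text
[ 0.53909918 -0.03237218  0.36226773]
(384, 768, 3)
```

View pics/f.png

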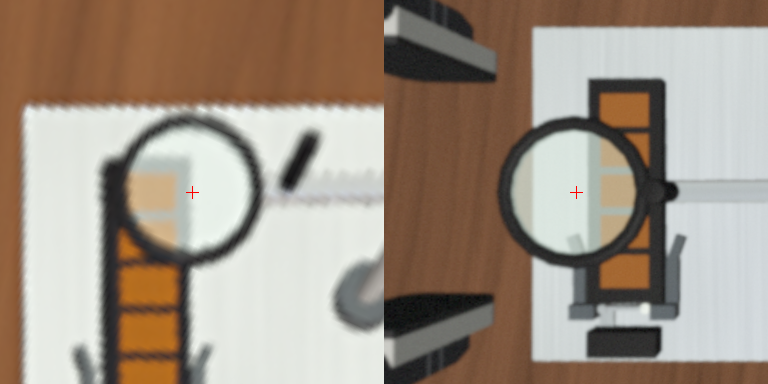

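The lens rim centre measures about 1 mm from home in both views: (190,190) from the side camera and (190,191) from the wrist camera, against the mark at (192,192). The carrier is still against the stop with the lever in, and the gripper is clear.

```bash
python3 -c "
from plant import job
print(job.sign_off())"
```

```text
the job is handed in; nothing more can be done
None
```

I handed the job in: the carrier is fully home against the stop with the switch lever in, the lens is centred over it to about 1 mm, and I left the jar, brush and weight alone; no verdict came back.

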